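Hand out a room key at the night window

TASK

Lay the room key with its brass fob flat inside the steel tray, setting it down rather than dropping it, then fold the tray's green cover down half-way, in line with the red arms at its sides (45 degrees), so that it stays there over the key. Then ring for the guest: swing the bell's red-knobbed lever over to its stop and let it spring back. Leave the mug, coin dish, doorknob and pencil where they are.

Things in the scene. Friction and masses are not known exactly. Their poses are not given: they have to be found in the camera images.
- key: Iron room key rigidly joined to a brass disc fob, 142 mm long, lying flat, 0.14 to 0.28 kg. Origin: underside centre of the disc (48 mm across, 12 mm thick; best gripped across it). Along its +x: a bow ring 36 mm wide, 9 mm thick, centred 41 mm out, then a 10 mm round shank to 118 mm; the bit sticks out 20 mm to +y near the end. z up
- key_tip (a point): Far end of the key's shank, on its centreline, 118 mm from the disc's centre
- tray: Fixed open steel tray, 150 mm (its x) by 230 mm (y) outside, walls 6 mm thick and 35 mm high, floor's top 6 mm above the counter, inner space 138 by 218 mm: the key must lie roughly along y. Origin: centre of its underside; x points from the robot towards the cover's hinge, z up
- cover (a joint): Angle of the green cover, rad: 0 closed flat over the tray, 0.785 in line with the red arms, 1.57 upright, 1.95 its back stop. The hinge is stiff: the cover stays where it is left; 3 to 5 N at the bar moves it
- cover_bar (a point): Middle of the round wooden grip bar, 16 mm thick and 216 mm long, along the cover's free edge, 150 mm from the hinge axis. The cover plate between hinge and bar is 4 mm thick and 216 mm wide, in one plane with the hinge axis and the bar's axis. Frame: x points from the bar to the hinge, y along the bar
- cover_hinge (a point): Middle of the cover's hinge axis, which runs along the tray's y; 80 mm behind the tray's centre (its +x) and 42 mm above the counter. Frame parallel to the tray's
- red_arm (a point): Middle of the left red gauge arm (the right one is its mirror image at y = -128 mm): fixed, 7 by 9 mm thick, 110 mm long, outside the tray at its y = +128 mm, rising from the hinge line at 45 degrees towards the robot side (tray -x). Frame parallel to the tray's
- bell: Fixed call bell: dark wooden base 170 mm (its x, from -60 to +110 mm) by 80 mm and 40 mm high with a brass gong dome (68 mm wide, top at 68 mm) on it at x = +72 mm. Origin: on the counter below the lever's pivot; the lever swings towards its +x, towards the gong; z up
- bell_lever (a joint): Angle of the bell's lever, rad: 0 at rest, leaning 30 degrees towards the bell's -x; 1.0 at its stop, leaning 27 degrees towards +x. A spring of 1 to 5 N at the knob returns it. The pivot is 40 mm above the bell's origin; the lever is a 10 mm rod
- lever_tip (a point): Centre of the red ball knob, 28 mm across, at the end of the lever, 100 mm from the pivot
- mug: White enamel mug with a blue rim, 84 mm across, 85 mm high, handle at its +y; origin at the centre of its underside; leave alone
- coin_dish: Round pewter dish with coins, 120 mm across, 22 mm high; origin at the centre of its underside; leave alone
- doorknob: Brass doorknob standing on its rose, 60 mm across, 61 mm high; origin at the centre of its underside; leave alone
- pencil: Yellow hexagonal pencil lying along its x, 171 mm long, 9 mm thick; origin below the middle of the barrel; leave alone
Things that resemble listed ones, but are neither listed nor needed, are in the scene too. Of the things that look like the key, the largest one is meant.

How it is judged:
By the outcome, as a careful person would: the job done as asked, in the order asked, and still so for the second after the job is handed in, with the robot touching nothing.
It also fails if it takes over 67 s, if anything falls off the work surface, if the arm or the gripper's body presses on something with over 40 N, if the wrist force passes 120 N, or if a joint passes its speed limit or range.

ROBOT

A 6-joint arm with a two-finger parallel gripper is mounted at the origin on the work surface. World frame = base frame: x ahead of the robot, y to its left, z up, the work surface at z = 0. Lengths are in m, angles in rad, forces in N, time in s.
With the tool pointing down it reaches from about 0.375 to 0.825 m from the base axis. Payload 5.5 kg.
Tool frame: the origin (TCP) lies midway between the tips of the shut fingers; the grasp point (between the pads) lies 19 mm behind it; z points along the fingers, y is the line along which they close (so a half turn about z gives the same grasp; the last joint's range is limited). The gripper opens to 85 mm and grips with 20 to 120 N. Pads are 22 mm wide; open, the fingers measure 114 mm over their backs; the gripper's body (76 mm by 85 mm) begins 54 mm behind the grasp point. The pads swing forward as they close: fully open they stand 13 mm farther back than shut.
Start: joints at [1.255, 0.314, -0.047, 1.21, 0, 1.571], TCP at [0.186, 0.57, 0.231] pointing down, gripper open.
Joint ranges: [-2.67, 2.67], [-0.69, 1.73], [-1.03, 1.25], [-2.08, 2.16], [-1.42, 1.45], [-3.14, 3.14]. Speed limits (rad/s): [2.39, 2.39, 3.01, 3.14, 3.14, 3.14].

INTERFACE

Orientations are given as a 3x3 rotation matrix whose columns are the frame's x, y, z axes.
In Python, from bench import env gives the robot as it stands. The module is installed in compiled form; this text tells all that it offers.
- The arm moves only by the tool drive_tool, never from a script. Its argument "increments" is a list of rows, each an object of numbers: "x", "y", "z": the shift along the tool's x, y, z in mm; "yaw": the turn about the tool's z in rad; "hand": the closure, from -1 (fully open) to 1 (shut). A call has 1 to 10 rows; each row shifts and turns the commanded pose from where the row before left it, along the tool's axes as they then stand; what a row does not reach is not made up. A row lasts 1/10 s, in which the tool goes at most 50 mm and 8.59 degrees, less where a joint would pass 70% of its speed; a pose out of reach is approached as far as the arm can. A call is refused whole if a number of a shift passes 50 or a number of a turn 0.15, either way. A call with a gripper value outside its range is refused whole. The fingers move at their own pace and stop on an object; "squeeze" is the grip in N (left out, the last holds). Time passes only in rows, so rows that do not move let the fingers close. It gives the time, the measured TCP pose, the force, the opening and the grip force at its end, in the units of the state.
- env.get_state(): the state, without advancing time (a new reading comes with each control period).
- env.grab_frame(name): name is "scene" or "top" or "wrist"; returns a dict with "img" (480x640x3 uint8, red, green, blue), "fx", "fy", "cx", "cy" (pixels), "origin" and "rotation" of the camera in the world. Camera axes: x right, y down, z forward; pixel columns grow to the right and rows downward; lengths in m; the calibration is good to about 2 mm. The wrist camera is an equidistant fisheye: a pixel r from the principal point sees the ray r / f radians off the axis. A picture is of the moment at which its call begins. There is no depth.
- env.sign_off(): hands the job in; it is judged then, once.
The state is a dict: "time_s": time; "qpos": joint angles; "joint_vel": joint speeds; "joint_efforts": joint torques, N m; "eef_pos": TCP position; "tool_rot": TCP orientation; "contact_force": force on the tool from outside, world axes, zero at the start; "torque": the same for the moment, N m; "opening": finger opening in m; "grasp_force": force on a finger pad.
Only numpy, scipy, OpenCV 4.12 (cv2) and the standard library are available. Lean on these libraries where they do the work, as an engineer would, in place of code of your own. Each camera call takes 0.05 s, during which the arm holds its last target. There are 200 camera calls.

## Working session

There is one attempt and no reset: what is moved stays moved. The work goes in short steps, Python scripts to look and compute and a tool call to move; the robot and the scene stay as the last step left them, time stands still between calls to the robot, and variables do not carry over. Pictures are saved under pics/ and viewed, at most 10 in all, crops included, and the job is handed in when it is done.

Besides the shell and the picture viewer there is one more tool, called in YAML: its name, and indented under it one key for each argument. drive_tool: Moves the arm, as the interface text tells. Its arguments: {"type":"object","properties":{"increments":{"type":"array"},"squeeze":{"type":"number"}},"required":["increments"]}

```bash
mkdir -p pics; cat > h.py <<'E'
import numpy as np, cv2
from bench import env
def grab(n,save=None):
    f=env.grab_frame(n)
    if save: cv2.imwrite('pics/'+save,f['img'][:,:,::-1])
    return f
def ray(f,u,v):
    x=(u-f['cx'])/f['fx'];y=(v-f['cy'])/f['fy']
    d=np.array([x,y,1.])
    return np.array(f['origin']),np.array(f['rotation'])@d
def onz(f,u,v,z):
    o,d=ray(f,u,v); return o+d*(z-o[2])/d[2]
def proj(f,p):
    c=np.array(f['rotation']).T@(np.array(p)-f['origin']); return f['cx']+f['fx']*c[0]/c[2],f['cy']+f['fy']*c[1]/c[2]
def tri(fa,a,fb,b):
    o1,d1=ray(fa,*a);o2,d2=ray(fb,*b)
    s=np.linalg.lstsq(np.c_[d1,-d2],o2-o1,rcond=None)[0]
    p,q=o1+d1*s[0],o2+d2*s[1]; return (p+q)/2,np.linalg.norm(p-q)
E
python3 - <<'E'
from h import *
for n in('scene','top'):
    f=grab(n,n+'0.png'); print(n,f['fx'],f['cx'],f['cy'],np.round(f['origin'],3),np.round(f['rotation'],3).tolist())
s=env.get_state(); print(s['eef_pos'],s['tool_rot'],s['opening'],s['time_s'])
E
```

```text
scene 486.3567058881547 311.4772344055924 243.95572123651553 [1.064 0.068 1.056] [[-0.206, 0.848, -0.489], [0.979, 0.18, -0.1], [0.003, -0.499, -0.866]]
top 460.7374046201313 319.0586978846073 241.6158690896335 [ 0.368 -0.044  0.989] [[0.004, -0.983, 0.185], [-1.0, -0.003, 0.002], [-0.002, -0.185, -0.983]]
[0.18618416 0.5698308  0.23049314] [[-9.50558759e-01  3.10544388e-01 -4.78989793e-04]
 [ 3.10544757e-01  9.50557541e-01 -1.52155693e-03]
 [-1.72036057e-05 -1.59507703e-03 -9.99998728e-01]] 0.08535405710890127 0.1
```

View pics/top0.png

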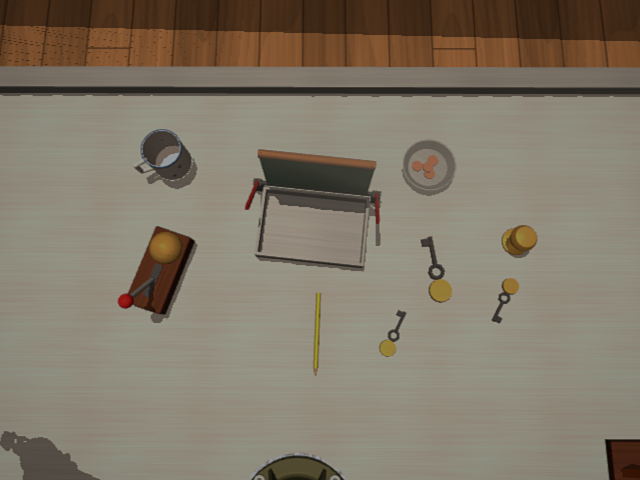

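View pics/scene0.png

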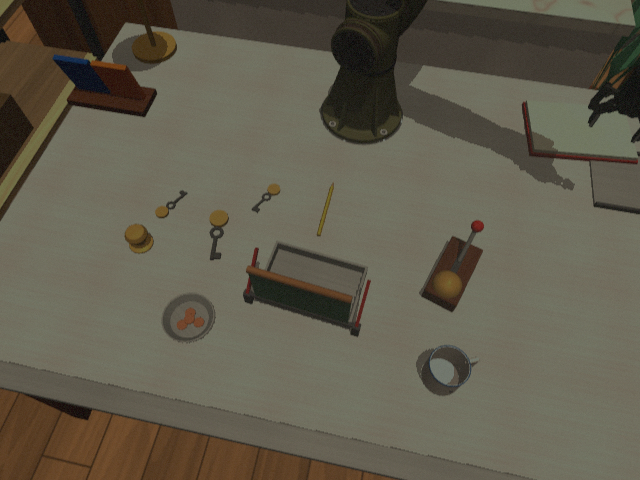

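The top view shows three key-like objects, with fobs at (440,290), (388,348) and (510,286). The one at (440,290) is the largest, so it fits the description. The tray is at (313,228), its cover leans back with the bar at y≈158, and the bell is at (160,270) with its knob at (125,300). I'll measure these and confirm the key in a crop.

```bash
cat > m.py <<'E'
from h import *
t=grab('top');s=grab('scene')
cv2.imwrite('pics/crop.png',cv2.resize(t['img'][220:370,360:560,::-1],(800,600),interpolation=cv2.INTER_CUBIC))
def blobs(f,lo,hi,amin=15):
    h=cv2.cvtColor(f['img'],cv2.COLOR_RGB2HSV); m=cv2.inRange(h,lo,hi)
    n,l,st,c=cv2.connectedComponentsWithStats(m)
    return [(st[i].tolist(),np.round(c[i],1),l==i) for i in range(1,n) if st[i][4]>=amin]
for nm,f in(('top',t),('scene',s)):
    for nam,lo,hi in(('gold',(18,110,90),(32,255,255)),('red',(0,180,90),(4,255,255)),('bar',(5,100,60),(14,255,200))):
        print(nm,nam,[(b[0],b[1].tolist(),) for b in blobs(f,lo,hi,40) if b[0][1]>100 and b[0][4]<3000])
for b in blobs(t,(18,110,90),(32,255,255),40):
    print('goldz12',b[1],onz(t,*b[1],.012).round(4), b[0][4])
g=cv2.cvtColor(t['img'],cv2.COLOR_RGB2GRAY)
m=(g[225:282,415:455]<85).astype(np.uint8)
ys,xs=np.nonzero(m); P=np.c_[xs+415,ys+225].astype(float)
W=np.array([onz(t,u,v,.005) for u,v in P]); np.save('keyW.npy',W)
print(len(W),W.mean(0))
E
python3 m.py
```

```text
top gold [([516, 227, 20, 20, 324], [525.4, 236.3]), ([502, 229, 11, 22, 106], [506.3, 238.0]), ([156, 240, 13, 13, 111], [162.5, 245.7]), ([429, 279, 23, 23, 397], [440.2, 290.0]), ([503, 278, 16, 16, 197], [510.5, 285.5]), ([313, 293, 8, 76, 322], [316.6, 330.2]), ([380, 340, 16, 16, 207], [387.3, 347.6])]
top red [([246, 181, 12, 28, 59], [251.4, 194.3]), ([118, 294, 14, 14, 139], [124.5, 300.3])]
top bar [([258, 150, 118, 19, 874], [316.3, 158.8]), ([412, 155, 26, 24, 312], [426.3, 166.2]), ([128, 227, 61, 87, 1447], [158.1, 272.2]), ([132, 289, 17, 19, 180], [140.4, 299.8]), ([612, 442, 28, 38, 771], [624.9, 456.8])]
scene gold [([267, 184, 13, 10, 96], [273.4, 188.5]), ([318, 185, 16, 50, 159], [325.2, 209.8]), ([155, 206, 13, 11, 106], [161.1, 210.9]), ([210, 210, 18, 16, 216], [218.3, 217.2]), ([125, 224, 19, 16, 230], [134.1, 231.8]), ([129, 237, 24, 16, 126], [141.4, 247.4]), ([437, 271, 24, 24, 339], [448.9, 282.5])]
scene red [([474, 221, 9, 9, 47], [478.1, 224.7])]
scene bar [([426, 237, 33, 61, 453], [444.7, 262.5]), ([442, 245, 41, 60, 610], [466.2, 269.8]), ([246, 264, 106, 39, 681], [298.1, 283.3]), ([177, 308, 27, 22, 308], [189.6, 319.6])]
goldz12 [525.4 236.3] [ 0.5649 -0.4876  0.012 ] 324
goldz12 [506.3 238. ] [ 0.561  -0.4461  0.012 ] 106
goldz12 [162.5 245.7] [0.5416 0.2955 0.012 ] 111
goldz12 [440.2 290. ] [ 0.4484 -0.2985  0.012 ] 397
goldz12 [510.5 285.5] [ 0.4585 -0.4477  0.012 ] 197
goldz12 [316.6 330.2] [ 0.364  -0.0374  0.012 ] 322
goldz12 [387.3 347.6] [ 0.3292 -0.1838  0.012 ] 207
316 [ 0.51676365 -0.28631266  0.005     ]
```

View pics/crop.png

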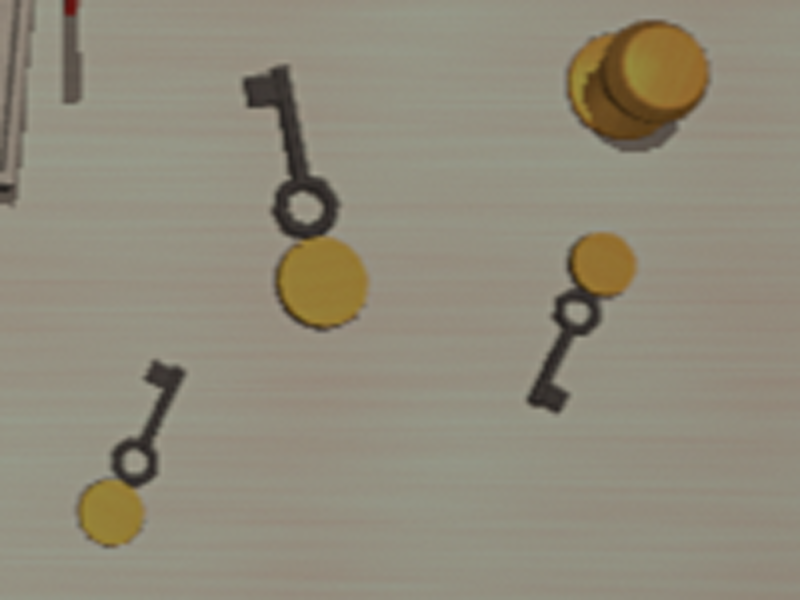

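The crop confirms it: the large key's fob is at (440,290), its ring at (436.5,272) and its tip at (430,237). The other two are about 30% smaller. Next are the tray and bell.

```bash
cat > c.py <<'E'
import cv2,numpy as np
a=cv2.imread('pics/top0.png')[140:280,100:390];b=cv2.imread('pics/scene0.png')[210:345,230:500]
cv2.imwrite('pics/two.png',np.vstack([cv2.resize(a,(610,295),interpolation=cv2.INTER_CUBIC),cv2.resize(b,(610,305),interpolation=cv2.INTER_CUBIC)]))
E
python3 c.py
python3 - <<'E'
from h import *
t=grab('top');s=grab('scene')
d=onz(t,440.2,290,.012)
for q in((436.5,271.75,.009),(430.2,237,.010),(433,255,.01)):
    p=onz(t,*q); e=p-d; print(p.round(4),np.hypot(e[0],e[1]).round(4),np.arctan2(e[1],e[0]).round(3))
k,e=tri(t,(124.5,300.3),s,(478.1,224.7)); print('knob',k.round(4),e)
print('gong',tri(t,(164.5,247.5),s,(448,284)))
# bar: extreme ends via mask rects
for f in(t,s):
    h=cv2.cvtColor(f['img'],cv2.COLOR_RGB2HSV);m=cv2.inRange(h,(5,100,60),(14,255,200))
    n,l,st,c=cv2.connectedComponentsWithStats(m)
    i=[i for i in range(1,n) if abs(st[i][2]-112)<8][0]
    print(cv2.minAreaRect(np.argwhere(l==i)[:,::-1].astype(np.float32)), cv2.boxPoints(cv2.minAreaRect(np.argwhere(l==i)[:,::-1].astype(np.float32))).round(1).tolist())
E
```

```text
[ 0.4876 -0.2931  0.009 ] 0.0395 0.136
[ 0.563  -0.2825  0.01  ] 0.1157 0.139
[ 0.5236 -0.2869  0.01  ] 0.0761 0.153
knob [0.4174 0.3163 0.1341] 0.00010146128101524701
gong (array([0.53202464, 0.2792188 , 0.04493678]), np.float64(0.0007283596145378193))
((316.359375, 158.84994506835938), (117.92444610595703, 7.501080513000488), 5.946863174438477) [[257.29998779296875, 156.5], [258.1000061035156, 149.0], [375.3999938964844, 161.1999969482422], [374.6000061035156, 168.6999969482422]]
((298.8387756347656, 283.36419677734375), (109.48016357421875, 7.851234436035156), 16.606979370117188) [[245.3000030517578, 271.5], [247.5, 264.0], [352.3999938964844, 295.20001220703125], [350.20001220703125, 302.79998779296875]]
```

View pics/two.png

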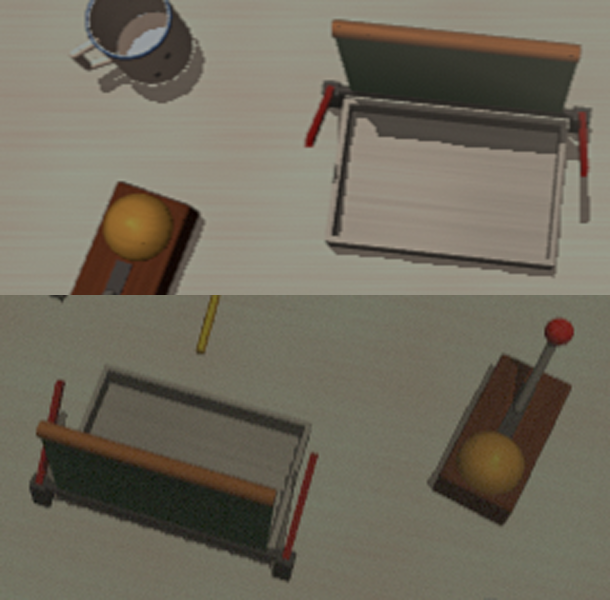

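```bash
python3 - <<'E'
from h import *
t=grab('top');s=grab('scene')
A,e1=tri(t,(255.5,254.4),s,(367.7,267.1));B,e2=tri(t,(364.3,268.1),s,(277.4,241.9));print('front corners',A.round(4),e1,B.round(4),e2)
C=[onz(t,*p,.035) for p in((255.5,254.4),(364.3,268.1),(370,196),(264,186.5))]
for c in C: print(c.round(4))
y=C[0]-C[1];print('w',np.linalg.norm(y),'yaw',np.arctan2(-y[0],y[1]))
L,e3=tri(t,(257.7,152.7),s,(351.3,299));R,e4=tri(t,(375,165),s,(246.4,267.8));print('bar',L.round(4),e3,R.round(4),e4,np.linalg.norm(L-R),np.arctan2(-(L-R)[0],(L-R)[1]))
for z in(.127,.134): print('knob',onz(t,124.5,300.3,z).round(4),onz(s,478.1,224.7,z).round(4))
for z in(.045,.055): print('gong',onz(t,164.5,247.5,z).round(4),onz(s,448,284,z).round(4))
# bell base corners z .04
print([onz(t,100+x/2.1034,140+y/2.107,.04).round(4).tolist() for x,y in((119,182),(202,213))])
print([onz(s,230+x/2.259,210+(y-295)/2.259,.04).round(4).tolist() for x,y in((508,354),(571,384),(503,512),(433,484))])
# key search in top after? red arms tops
print('armtip R', tri(t,(377.6,220) if 0 else (100+584/2.1034,140+175/2.107),s,(230+60/2.259,210+(382-295)/2.259)))
print('armtip L', tri(t,(100+309/2.1034,140+145/2.107),s,(230+314/2.259,210+(456-295)/2.259)))
E
```

```text
front corners [0.5202 0.0921 0.0315] 0.0007927032576698712 [ 0.4929 -0.1362  0.0231] 0.002737450159862146
[0.5197 0.0912 0.035 ]
[ 0.4915 -0.1364  0.035 ]
[ 0.6473 -0.1509  0.035 ]
[0.6679 0.0772 0.035 ]
w 0.22933721081186131 yaw -0.12296110281106783
bar [0.6815 0.0689 0.1954] 0.0019145253252524123 [ 0.6588 -0.1448  0.1959] 0.0039018049142240524 0.2149883432543828 -0.1061245833265789
knob [0.4178 0.3194 0.127 ] [0.4125 0.3182 0.127 ]
knob [0.4174 0.3164 0.134 ] [0.4174 0.3163 0.134 ]
gong [0.532  0.2796 0.045 ] [0.5322 0.2788 0.045 ]
gong [0.5302 0.2761 0.055 ] [0.5374 0.2768 0.055 ]
[[0.578, 0.301, 0.04], [0.5467, 0.216, 0.04]]
[[0.3965, 0.2875, 0.04], [0.4201, 0.3553, 0.04], [0.5824, 0.2939, 0.04], [0.5664, 0.2228, 0.04]]
armtip R (array([ 0.56963017, -0.15693607,  0.11498339]), np.float64(0.002080357591653588))
armtip L (array([0.59732291, 0.098803  , 0.11469467]), np.float64(0.0010771005660405964))
```

Measured so far:
- **Key:** disc at (0.448, -0.2985), heading 0.14.
- **Tray:** centre about (0.580, -0.031), yaw about -0.11.
- **Cover:** angle about 1.64.
- **Bell:** axis about -0.31, knob at (0.417, 0.316, 0.134).

Now I'll move towards the key.

drive_tool:
  increments:
    - {"x":-40,"y":-21,"hand":-1}
    - {"x":-40,"y":-21}
    - {"x":-40,"y":-21}
    - {"x":-40,"y":-21}
    - {"x":-40,"y":-21}
    - {"x":-40,"y":-21}
    - {"x":-40,"y":-21}
    - {"x":-40,"y":-21}
    - {"x":-40,"y":-21}
    - {"x":-40,"y":-21}

```text
invalid input at $.increments[0]: expected keys x, y, z, yaw, hand
```

```bash
cat > go.py <<'E'
import sys
from h import *
# usage: go.py x y z  heading(of tool y)  -> total tool-frame shift (mm) and yaw to do after it
s=env.get_state();R=np.array(s['tool_rot']);p=np.array(s['eef_pos'])
print('pose',p.round(4),'q',np.round(s['qpos'],3),'t',s['time_s'],'F',np.round(s['contact_force'],1))
hy=np.arctan2(R[1,1],R[0,1]);print('heading y',hy.round(4),'z axis',R[:,2].round(3))
if len(sys.argv)>3:
    t=np.array([float(v) for v in sys.argv[1:4]]);d=R.T@(t-p)*1000;print('shift',d.round(1))
if len(sys.argv)>4:
    dy=-(float(sys.argv[4])-hy);print('yaw',dy.round(4),'or',((dy+np.pi/2)%np.pi-np.pi/2).round(4))
E
python3 go.py 0.448 -0.2985 0.15 1.711
```

```text
pose [0.1863 0.5702 0.2312] q [ 1.255  0.314 -0.047  1.21  -0.     1.571] t 0.4 F [-0.6  0.6  0.9]
heading y 1.255 z axis [-0. -0. -1.]
shift [-518.5 -744.5   81.4]
yaw -0.456 or -0.456
```

drive_tool:
  increments:
    - {"x":-40,"y":-21,"z":0,"yaw":0,"hand":-1}
    - {"x":-40,"y":-21,"z":0,"yaw":0,"hand":-1}
    - {"x":-40,"y":-21,"z":0,"yaw":0,"hand":-1}
    - {"x":-40,"y":-21,"z":0,"yaw":0,"hand":-1}
    - {"x":-40,"y":-21,"z":0,"yaw":0,"hand":-1}
    - {"x":-40,"y":-21,"z":0,"yaw":0,"hand":-1}
    - {"x":-40,"y":-21,"z":0,"yaw":0,"hand":-1}
    - {"x":-40,"y":-21,"z":0,"yaw":0,"hand":-1}
    - {"x":-40,"y":-21,"z":0,"yaw":0,"hand":-1}
    - {"x":-40,"y":-21,"z":0,"yaw":0,"hand":-1}

```text
time_s: 1.4
eef_pos: [0.5025, 0.245, 0.2315]
tool_rot: [[-0.951, 0.311, 0.0], [0.311, 0.951, 0.0], [-0.0, 0.0, -1.0]]
contact_force: [0.4, 0.7, 0.1]
opening: 0.0852
grasp_force: 0.0
```

```bash
python3 go.py 0.448 -0.2985 0.15 1.711
```

```text
pose [0.5025 0.245  0.2315] q [ 0.454  0.236 -0.149  1.185  0.     0.769] t 1.4 F [0.4 0.7 0.1]
heading y 1.2549 z axis [ 0.  0. -1.]
shift [-117.  -533.5   81.3]
yaw -0.4561 or -0.4561
```

drive_tool:
  increments:
    - {"x":-10,"y":-45,"z":0,"yaw":0,"hand":-1}
    - {"x":-10,"y":-45,"z":0,"yaw":0,"hand":-1}
    - {"x":-10,"y":-45,"z":0,"yaw":0,"hand":-1}
    - {"x":-10,"y":-45,"z":0,"yaw":0,"hand":-1}
    - {"x":-10,"y":-45,"z":0,"yaw":0,"hand":-1}
    - {"x":-10,"y":-45,"z":0,"yaw":0,"hand":-1}
    - {"x":-10,"y":-45,"z":0,"yaw":0,"hand":-1}
    - {"x":-10,"y":-45,"z":10,"yaw":0,"hand":-1}
    - {"x":-10,"y":-45,"z":10,"yaw":0,"hand":-1}
    - {"x":-10,"y":-45,"z":10,"yaw":0,"hand":-1}

```text
time_s: 2.4
eef_pos: [0.4563, -0.2143, 0.2014]
tool_rot: [[-0.951, 0.311, 0.001], [0.311, 0.951, -0.0], [-0.001, -0.0, -1.0]]
contact_force: [-0.2, -0.2, -0.3]
opening: 0.0854
grasp_force: 0.0
```

drive_tool:
  increments:
    - {"x":-9,"y":-40,"z":20,"yaw":0,"hand":-1}
    - {"x":-9,"y":-40,"z":20,"yaw":0,"hand":-1}
    - {"x":0,"y":0,"z":10,"yaw":-0.15,"hand":-1}
    - {"x":0,"y":0,"z":0,"yaw":-0.15,"hand":-1}
    - {"x":0,"y":0,"z":0,"yaw":-0.15,"hand":-1}
    - {"x":0,"y":0,"z":0,"yaw":0,"hand":-1}

```text
time_s: 3.0
eef_pos: [0.4488, -0.2941, 0.1512]
tool_rot: [[-0.991, -0.134, -0.0], [-0.134, 0.991, 0.0], [0.0, 0.0, -1.0]]
contact_force: [0.5, -1.1, -0.0]
opening: 0.0852
grasp_force: 0.0
```

```bash
python3 - <<'E'
from h import *
f=grab('wrist','w1.png');t=grab('top')
h=cv2.cvtColor(f['img'],cv2.COLOR_RGB2HSV)
m=cv2.inRange(h,(18,110,60),(32,255,255));n,l,st,c=cv2.connectedComponentsWithStats(m)
def onzf(f,u,v,z):
    a=np.array([(u-f['cx'])/f['fx'],(v-f['cy'])/f['fy']]);r=np.hypot(*a)
    d=np.array(f['rotation'])@np.array([*(a/r*np.sin(r)),np.cos(r)]);o=np.array(f['origin']);return o+d*(z-o[2])/d[2]
for i in range(1,n):
    if st[i][4]>100: print(st[i],c[i].round(1),onzf(f,*c[i],.012).round(4))
E
python3 go.py 0.448 -0.2985 0.03 1.711
```

```text
[ 460   74   38   41 1213] [478.8  93.6] [ 0.3294 -0.1861  0.012 ]
[ 574   94   46  155 1419] [598.6 171.5] [ 0.3656 -0.0447  0.012 ]
[126 187  34  39 928] [142.9 205.7] [ 0.4565 -0.4466  0.012 ]
[ 287  189   60   58 2692] [316.4 216.8] [ 0.4478 -0.2989  0.012 ]
[139 286  18  39 249] [150.1 307.6] [ 0.5561 -0.4443  0.012 ]
[ 92 307  35  40 922] [109.5 327.7] [ 0.5913 -0.4958  0.012 ]
pose [ 0.4489 -0.294   0.1514] q [-0.58   0.242 -0.33   0.999  0.    -0.71 ] t 3.1 F [ 0.7  0.  -0. ]
heading y 1.7015 z axis [ 0. -0. -1.]
shift [  1.5  -4.4 121.4]
yaw -0.0095 or -0.0095
```

View pics/w1.png

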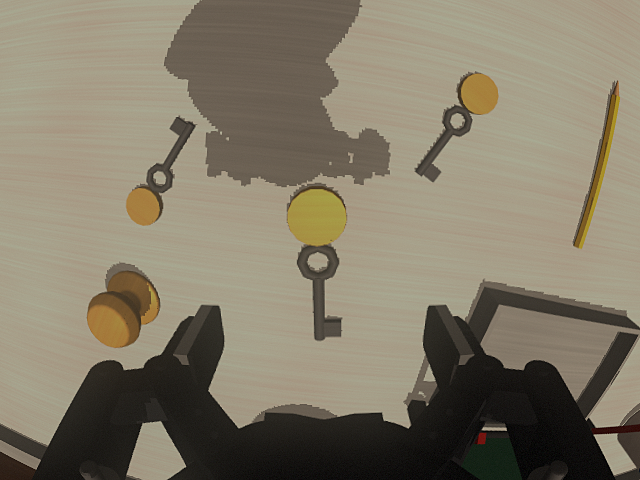

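The wrist view shows the large key at (316,217), and its disc position agrees with the top view. The fingers straddle it, so I'll descend.

drive_tool:
  increments:
    - {"x":1,"y":-5,"z":30,"yaw":-0.01,"hand":-1}
    - {"x":0,"y":0,"z":40,"yaw":0,"hand":-1}
    - {"x":0,"y":0,"z":40,"yaw":0,"hand":-1}
    - {"x":0,"y":0,"z":25,"yaw":0,"hand":-1}
    - {"x":0,"y":0,"z":8,"yaw":0,"hand":-1}
    - {"x":0,"y":0,"z":6,"yaw":0,"hand":-1}
    - {"x":0,"y":0,"z":0,"yaw":0,"hand":-1}

```text
time_s: 3.8
eef_pos: [0.4491, -0.2993, 0.0028]
tool_rot: [[-0.99, -0.143, 0.001], [-0.143, 0.99, -0.0], [-0.001, -0.0, -1.0]]
contact_force: [0.5, 0.1, 0.2]
opening: 0.0857
grasp_force: 0.0
```

drive_tool:
  increments:
    - {"x":0,"y":0,"z":0,"yaw":0,"hand":1}
    - {"x":0,"y":0,"z":0,"yaw":0,"hand":1}
    - {"x":0,"y":0,"z":0,"yaw":0,"hand":1}
    - {"x":0,"y":0,"z":0,"yaw":0,"hand":1}
    - {"x":0,"y":0,"z":0,"yaw":0,"hand":1}
    - {"x":0,"y":0,"z":0,"yaw":0,"hand":1}
  squeeze: 80

```text
time_s: 4.4
eef_pos: [0.4494, -0.2995, 0.0042]
tool_rot: [[-0.99, -0.144, 0.002], [-0.144, 0.99, -0.001], [-0.002, -0.001, -1.0]]
contact_force: [-3.4, 1.7, 12.5]
opening: 0.0441
grasp_force: 79.5
```

drive_tool:
  increments:
    - {"x":0,"y":0,"z":-5,"yaw":0,"hand":1}
    - {"x":0,"y":0,"z":-10,"yaw":0,"hand":1}
    - {"x":0,"y":0,"z":-20,"yaw":0,"hand":1}
    - {"x":0,"y":0,"z":-25,"yaw":0,"hand":1}
    - {"x":0,"y":0,"z":0,"yaw":0,"hand":1}
    - {"x":0,"y":0,"z":0,"yaw":0,"hand":1}

```text
time_s: 5.0
eef_pos: [0.4491, -0.2994, 0.0629]
tool_rot: [[-0.99, -0.144, 0.001], [-0.144, 0.99, -0.001], [-0.001, -0.001, -1.0]]
contact_force: [-0.2, -0.8, -2.6]
opening: 0.0437
grasp_force: 81.7
```

```bash
python3 - <<'E'
from h import *
f=grab('wrist');g=grab('scene')
a=cv2.resize(f['img'][150:480,150:480,::-1],(400,400));b=cv2.resize(g['img'][170:290,160:280,::-1],(400,400))
cv2.imwrite('pics/l1.png',np.hstack([a,b]))
E
python3 go.py .58 -.03 .2 3.03
```

```text
pose [ 0.4479 -0.2986  0.0615] q [-0.588  0.33  -0.438  0.804 -0.    -0.732] t 5.1 F [-0.1 -0.8 -1.6]
heading y 1.7149 z axis [-0.001  0.001 -1.   ]
shift [-169.2  247.  -138.5]
yaw -1.3151 or -1.3151
```

View pics/l1.png

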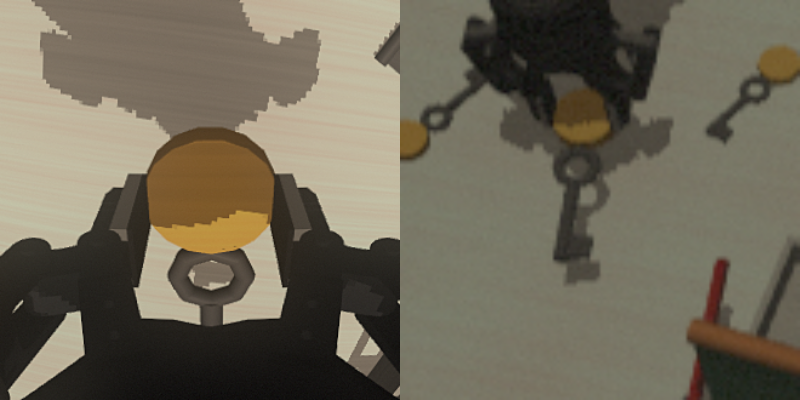

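The key is gripped level across the fob. I'll lift, turn it away from the cover, then carry it over.

drive_tool:
  increments:
    - {"x":0,"y":0,"z":-30,"yaw":0,"hand":1}
    - {"x":0,"y":0,"z":-40,"yaw":-0.12,"hand":1}
    - {"x":0,"y":0,"z":-40,"yaw":-0.15,"hand":1}
    - {"x":0,"y":0,"z":-10,"yaw":-0.15,"hand":1}
    - {"x":0,"y":0,"z":0,"yaw":-0.15,"hand":1}
    - {"x":0,"y":0,"z":0,"yaw":-0.15,"hand":1}
    - {"x":0,"y":0,"z":0,"yaw":-0.15,"hand":1}
    - {"x":0,"y":0,"z":0,"yaw":-0.15,"hand":1}
    - {"x":0,"y":0,"z":0,"yaw":-0.15,"hand":1}
    - {"x":0,"y":0,"z":0,"yaw":-0.145,"hand":1}

```text
time_s: 6.1
eef_pos: [0.4478, -0.2986, 0.1808]
tool_rot: [[-0.105, -0.994, -0.002], [-0.994, 0.105, 0.001], [-0.001, 0.002, -1.0]]
contact_force: [-0.8, 1.0, -2.5]
opening: 0.0439
grasp_force: 82.1
```

drive_tool:
  increments:
    - {"x":-20,"y":-8,"z":0,"yaw":0,"hand":1}
    - {"x":-35,"y":-14,"z":0,"yaw":0,"hand":1}
    - {"x":-40,"y":-15,"z":0,"yaw":0,"hand":1}
    - {"x":-40,"y":-15,"z":0,"yaw":0,"hand":1}
    - {"x":-40,"y":-15,"z":0,"yaw":0,"hand":1}
    - {"x":-35,"y":-14,"z":0,"yaw":0,"hand":1}
    - {"x":-25,"y":-10,"z":0,"yaw":0,"hand":1}
    - {"x":0,"y":0,"z":0,"yaw":0,"hand":1}

```text
time_s: 6.9
eef_pos: [0.5659, -0.0725, 0.1807]
tool_rot: [[-0.107, -0.994, -0.002], [-0.994, 0.107, 0.001], [-0.001, 0.002, -1.0]]
contact_force: [-1.1, -0.2, -2.2]
opening: 0.0441
grasp_force: 82.1
```

```bash
python3 go.py .565 -.0746 .02 3.03; python3 - <<'E'
from h import *
f=grab('wrist');g=grab('top')
a=cv2.resize(f['img'][:,:,::-1],(440,330));b=cv2.resize(g['img'][130:290,230:400,::-1],(350,330))
cv2.imwrite('pics/l2.png',np.hstack([a,b]))
E
```

```text
pose [ 0.5659 -0.0725  0.1807] q [-1.280e-01  2.850e-01 -2.030e-01  1.085e+00  1.000e-03 -1.592e+00] t 6.9 F [-1.1 -0.2 -2.2]
heading y 3.0342 z axis [-0.002  0.001 -1.   ]
shift [  2.4   0.4 160.7]
yaw 0.0042 or 0.0042
```

View pics/l2.png

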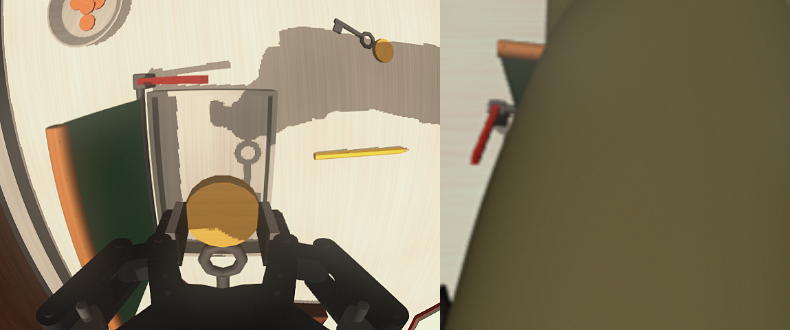

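The wrist view shows the key aligned along the tray, with its disc at (222,210) between the walls and the cover clear to the left. I'll lower it.

drive_tool:
  increments:
    - {"x":2,"y":0,"z":25,"yaw":0,"hand":1}
    - {"x":0,"y":0,"z":40,"yaw":0,"hand":1}
    - {"x":0,"y":0,"z":40,"yaw":0,"hand":1}
    - {"x":0,"y":0,"z":30,"yaw":0,"hand":1}
    - {"x":0,"y":0,"z":20,"yaw":0,"hand":1}
    - {"x":0,"y":0,"z":6,"yaw":0,"hand":1}
    - {"x":0,"y":0,"z":3,"yaw":0,"hand":1}
    - {"x":0,"y":0,"z":2,"yaw":0,"hand":1}
    - {"x":0,"y":0,"z":0,"yaw":0,"hand":1}

```text
time_s: 7.9
eef_pos: [0.5658, -0.078, 0.0173]
tool_rot: [[-0.112, -0.994, 0.002], [-0.994, 0.112, -0.0], [0.0, -0.002, -1.0]]
contact_force: [0.2, 0.7, -1.4]
opening: 0.0438
grasp_force: 82.2
```

drive_tool:
  increments:
    - {"x":0,"y":0,"z":1,"yaw":0,"hand":1}
    - {"x":0,"y":0,"z":1,"yaw":0,"hand":1}
    - {"x":0,"y":0,"z":0,"yaw":0,"hand":1}

```text
time_s: 8.2
eef_pos: [0.5652, -0.0776, 0.0146]
tool_rot: [[-0.111, -0.994, 0.001], [-0.994, 0.111, -0.0], [0.0, -0.001, -1.0]]
contact_force: [-0.4, -0.1, -1.7]
opening: 0.0439
grasp_force: 82.2
```

drive_tool:
  increments:
    - {"x":0,"y":0,"z":1,"yaw":0,"hand":1}
    - {"x":0,"y":0,"z":1,"yaw":0,"hand":1}
    - {"x":0,"y":0,"z":1,"yaw":0,"hand":1}
    - {"x":0,"y":0,"z":0,"yaw":0,"hand":1}

```text
time_s: 8.6
eef_pos: [0.5649, -0.0776, 0.0111]
tool_rot: [[-0.111, -0.994, -0.0], [-0.994, 0.111, 0.0], [-0.0, 0.0, -1.0]]
contact_force: [-0.3, -0.3, -1.8]
opening: 0.0438
grasp_force: 82.2
```

drive_tool:
  increments:
    - {"x":0,"y":0,"z":1,"yaw":0,"hand":1}
    - {"x":0,"y":0,"z":0,"yaw":0,"hand":1}

```text
time_s: 8.8
eef_pos: [0.565, -0.0776, 0.0104]
tool_rot: [[-0.111, -0.994, 0.0], [-0.994, 0.111, 0.0], [-0.0, -0.0, -1.0]]
contact_force: [0.4, 0.7, 0.3]
opening: 0.0439
grasp_force: 82.5
```

drive_tool:
  increments:
    - {"x":0,"y":0,"z":1,"yaw":0,"hand":1}
    - {"x":0,"y":0,"z":0,"yaw":0,"hand":1}

```text
time_s: 9.0
eef_pos: [0.5651, -0.0776, 0.0103]
tool_rot: [[-0.111, -0.994, 0.0], [-0.994, 0.111, -0.0], [-0.0, -0.0, -1.0]]
contact_force: [-4.1, 0.4, 8.7]
opening: 0.0438
grasp_force: 83.5
```

drive_tool:
  increments:
    - {"x":0,"y":0,"z":0,"yaw":0,"hand":-0.1}
    - {"x":0,"y":0,"z":0,"yaw":0,"hand":-0.25}
    - {"x":0,"y":0,"z":0,"yaw":0,"hand":-0.45}
    - {"x":0,"y":0,"z":0,"yaw":0,"hand":-0.45}
    - {"x":0,"y":0,"z":0,"yaw":0,"hand":-0.45}

```text
time_s: 9.5
eef_pos: [0.565, -0.0776, 0.0092]
tool_rot: [[-0.111, -0.994, -0.0], [-0.994, 0.111, 0.0], [-0.0, 0.0, -1.0]]
contact_force: [-0.5, 1.1, -0.0]
opening: 0.0617
grasp_force: 0.0
```

drive_tool:
  increments:
    - {"x":0,"y":0,"z":-5,"yaw":0,"hand":-0.45}
    - {"x":0,"y":0,"z":-20,"yaw":0,"hand":-0.45}
    - {"x":0,"y":0,"z":-40,"yaw":0,"hand":-0.45}
    - {"x":0,"y":0,"z":-45,"yaw":0,"hand":-0.45}
    - {"x":0,"y":0,"z":-45,"yaw":0,"hand":-0.45}
    - {"x":0,"y":0,"z":-45,"yaw":0,"hand":1}
    - {"x":0,"y":0,"z":-40,"yaw":0,"hand":1}

```text
time_s: 10.2
eef_pos: [0.565, -0.0777, 0.2523]
tool_rot: [[-0.111, -0.994, 0.002], [-0.994, 0.111, -0.0], [0.0, -0.002, -1.0]]
contact_force: [1.5, 0.7, 0.3]
opening: 0.0339
grasp_force: 0.0
```

drive_tool:
  increments:
    - {"x":0,"y":0,"z":0,"yaw":0.15,"hand":1}
    - {"x":0,"y":0,"z":0,"yaw":0.15,"hand":1}
    - {"x":0,"y":0,"z":0,"yaw":0.15,"hand":1}
    - {"x":0,"y":0,"z":0,"yaw":0.15,"hand":1}
    - {"x":0,"y":0,"z":0,"yaw":0.15,"hand":1}
    - {"x":0,"y":0,"z":0,"yaw":0.15,"hand":1}
    - {"x":0,"y":0,"z":0,"yaw":0.15,"hand":1}
    - {"x":0,"y":0,"z":0,"yaw":0.15,"hand":1}
    - {"x":0,"y":0,"z":0,"yaw":0.15,"hand":1}
    - {"x":0,"y":0,"z":0,"yaw":0.15,"hand":1}

```text
time_s: 11.2
eef_pos: [0.5648, -0.0776, 0.2496]
tool_rot: [[-0.999, 0.047, 0.0], [0.047, 0.999, -0.0], [-0.0, -0.0, -1.0]]
contact_force: [0.9, -0.5, 0.2]
opening: -0.0001
grasp_force: 0.0
```

```bash
python3 go.py .715 -.046 .25 1.46; python3 - <<'E'
from h import *
f=grab('wrist');g=grab('scene');s=env.get_state()
print('cam rel tool',np.array(s['tool_rot']).T@(np.array(f['origin'])-s['eef_pos']))
a=cv2.resize(f['img'][:,:,::-1],(440,330));b=cv2.resize(g['img'][190:350,200:400,::-1],(360,330))
cv2.imwrite('pics/l3.png',np.hstack([a,b]))
E
```

```text
pose [ 0.5648 -0.0776  0.2496] q [-0.137  0.25  -0.089  1.231 -0.    -0.09 ] t 11.2 F [ 0.9 -0.5  0.2]
heading y 1.5238 z axis [ 0. -0. -1.]
shift [-148.5   38.6   -0.4]
yaw 0.0638 or 0.0638
cam rel tool [ 0.08352036  0.00112974 -0.14273513]
```

View pics/l3.png

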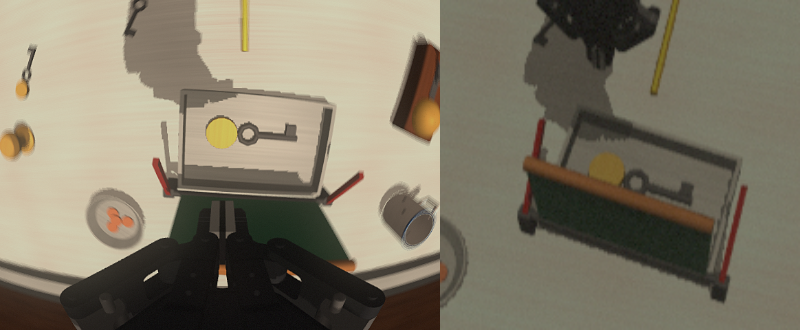

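The key lies flat along the tray, with its disc at (221,133) and its bit at (290,131). Next I'll go over and behind the cover.

drive_tool:
  increments:
    - {"x":-30,"y":8,"z":0,"yaw":0,"hand":1}
    - {"x":-40,"y":10,"z":0,"yaw":0,"hand":1}
    - {"x":-40,"y":10,"z":0,"yaw":0,"hand":1}
    - {"x":-30,"y":10,"z":0,"yaw":0,"hand":1}
    - {"x":-9,"y":0,"z":0,"yaw":0.06,"hand":1}
    - {"x":0,"y":0,"z":20,"yaw":0,"hand":1}
    - {"x":0,"y":0,"z":25,"yaw":0,"hand":1}
    - {"x":0,"y":0,"z":15,"yaw":0,"hand":1}
    - {"x":0,"y":0,"z":0,"yaw":0,"hand":1}

```text
time_s: 12.2
eef_pos: [0.7136, -0.0456, 0.1864]
tool_rot: [[-0.995, 0.097, -0.005], [0.097, 0.995, 0.0], [0.005, -0.0, -1.0]]
contact_force: [-0.3, -0.6, -0.3]
opening: 0.0002
grasp_force: 0.0
```

```bash
cat > bar.py <<'E'
from h import *
# cover angle from scene view: bar pixels, bar modelled on the hinge circle; ends visible -> solve angle from bar centreline
s=grab('scene');H=np.array([.6596,-.0401,.042]);a=-.113;X=np.array([np.cos(a),np.sin(a),0]);Y=np.array([-np.sin(a),np.cos(a),0])
h=cv2.cvtColor(s['img'],cv2.COLOR_RGB2HSV);m=cv2.inRange(h,(4,90,50),(15,255,220))
m[:200]=0;m[:,:236]=0;m[:,385:]=0;m[320:]=0
n,l,st,c=cv2.connectedComponentsWithStats(m)
i=1+np.argmax(st[1:,4]);print(st[i],c[i].round(1))
from scipy.optimize import brentq
pix=np.argwhere(l==i)[:,::-1]
vx,vy,x0,y0=cv2.fitLine(pix.astype(np.float32),2,0,.01,.01).ravel()
o,d1=ray(s,x0-40*vx,y0-40*vy);_,d2=ray(s,x0+40*vx,y0+40*vy);N=np.cross(d1,d2)
for dx in (-.004,0,.004):
    g=lambda t:N@(H+dx*X-.15*np.cos(t)*X+[0,0,.15*np.sin(t)]-o)
    ts=np.linspace(0,2,201);v=[g(t) for t in ts]
    print(dx,[round(brentq(g,ts[k],ts[k+1]),3) for k in range(200) if v[k]*v[k+1]<0])
E
python3 bar.py; python3 go.py .69 -.043 .19 1.46
```

```text
[321 288  31  15 236] [336.  294.9]
-0.004 [1.658]
0 [1.632]
0.004 [1.606]
pose [ 0.7145 -0.0456  0.1882] q [-0.064  0.558  0.221  1.237 -0.     0.034] t 12.25 F [ 1.1  0.6 -0.6]
heading y 1.4727 z axis [-0.003  0.    -1.   ]
shift [24.6  0.2 -1.7]
yaw 0.0127 or 0.0127
```

drive_tool:
  increments:
    - {"x":15,"y":0,"z":0,"yaw":0,"hand":1}
    - {"x":8,"y":0,"z":0,"yaw":0,"hand":1}
    - {"x":7,"y":0,"z":0,"yaw":0,"hand":1}
    - {"x":8,"y":0,"z":0,"yaw":0,"hand":1}
    - {"x":8,"y":0,"z":0,"yaw":0,"hand":1}
    - {"x":8,"y":0,"z":0,"yaw":0,"hand":1}
    - {"x":8,"y":0,"z":1,"yaw":0,"hand":1}
    - {"x":8,"y":0,"z":2,"yaw":0,"hand":1}
    - {"x":8,"y":0,"z":3,"yaw":0,"hand":1}
    - {"x":0,"y":0,"z":0,"yaw":0,"hand":1}

```text
time_s: 13.25
eef_pos: [0.6356, -0.0377, 0.1822]
tool_rot: [[-0.995, 0.101, -0.003], [0.101, 0.995, 0.0], [0.003, -0.0, -1.0]]
contact_force: [0.4, -0.1, -0.7]
opening: 0.0
grasp_force: 0.0
```

```bash
python3 bar.py; python3 go.py
```

```text
[320 265  40  15 247] [341.4 272. ]
-0.004 [1.308]
0 [1.276]
0.004 [1.243]
pose [ 0.6361 -0.0378  0.1823] q [-0.059  0.407 -0.026  1.14  -0.     0.041] t 13.3 F [ 0.   1.  -0.3]
heading y 1.4701 z axis [-0.003  0.    -1.   ]
```

drive_tool:
  increments:
    - {"x":8,"y":0,"z":2,"yaw":0,"hand":1}
    - {"x":8,"y":0,"z":3,"yaw":0,"hand":1}
    - {"x":8,"y":0,"z":3,"yaw":0,"hand":1}
    - {"x":8,"y":0,"z":4,"yaw":0,"hand":1}
    - {"x":6,"y":0,"z":4,"yaw":0,"hand":1}
    - {"x":5,"y":0,"z":4,"yaw":0,"hand":1}
    - {"x":0,"y":0,"z":0,"yaw":0,"hand":1}

```text
time_s: 14.0
eef_pos: [0.5935, -0.0334, 0.1627]
tool_rot: [[-0.995, 0.101, -0.002], [0.101, 0.995, 0.0], [0.002, -0.0, -1.0]]
contact_force: [-1.1, 0.9, 0.0]
opening: -0.0
grasp_force: 0.0
```

```bash
python3 bar.py; python3 go.py
```

```text
[325 252  39  15 237] [345.  258.9]
-0.004 [1.014]
0 [0.018, 0.965]
0.004 [0.073, 0.911]
pose [ 0.594  -0.0335  0.1629] q [-0.056  0.34  -0.169  1.063 -0.     0.044] t 14.05 F [-0.2 -0.5  0.6]
heading y 1.47 z axis [-0.001  0.    -1.   ]
```

drive_tool:
  increments:
    - {"x":5,"y":0,"z":4,"yaw":0,"hand":1}
    - {"x":5,"y":0,"z":4,"yaw":0,"hand":1}
    - {"x":5,"y":0,"z":4,"yaw":0,"hand":1}
    - {"x":4,"y":0,"z":3,"yaw":0,"hand":1}
    - {"x":0,"y":0,"z":0,"yaw":0,"hand":1}
    - {"x":-10,"y":0,"z":-5,"yaw":0,"hand":1}
    - {"x":-20,"y":0,"z":-20,"yaw":0,"hand":1}
    - {"x":-20,"y":0,"z":-40,"yaw":0,"hand":1}
    - {"x":-10,"y":0,"z":-40,"yaw":0,"hand":1}

```text
time_s: 14.95
eef_pos: [0.6357, -0.0378, 0.2534]
tool_rot: [[-0.995, 0.101, -0.003], [0.101, 0.995, 0.0], [0.003, -0.0, -1.0]]
contact_force: [0.7, 1.1, 0.2]
opening: 0.0
grasp_force: 0.0
```

```bash
python3 bar.py; python3 go.py; python3 - <<'E'
from h import *
g=grab('scene');w=grab('wrist')
a=cv2.resize(g['img'][200:340,220:400,::-1],(460,358),interpolation=cv2.INTER_CUBIC);b=cv2.resize(w['img'][:,:,::-1],(340,358))
cv2.imwrite('pics/l4.png',np.hstack([a,b]))
E
```

```text
[321 247  44  16 265] [343.4 254.3]
-0.004 [0.108, 0.893]
0 [0.174, 0.826]
0.004 [0.258, 0.743]
pose [ 0.6398 -0.0381  0.2614] q [-0.059  0.377  0.109  1.295 -0.     0.042] t 15.0 F [ 2.7 -0.1  5.1]
heading y 1.4699 z axis [ 0.009 -0.001 -1.   ]
```

View pics/l4.png

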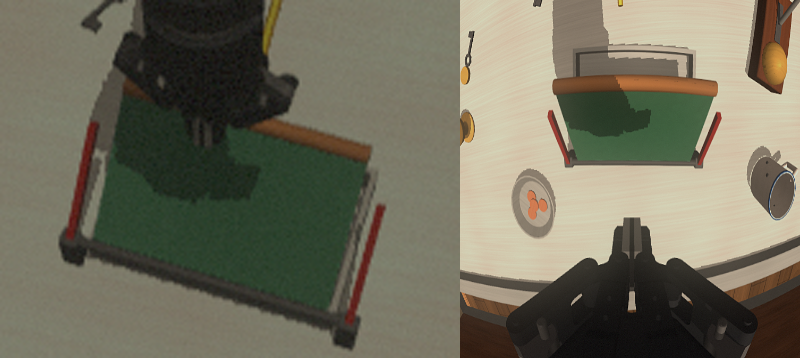

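The scene view shows the cover close to the red arms' slope, with the bar's right end at (370,153) and the arm tips at (95,125) and (382,207). I'll move clear towards the bell, without touching it, so the top and scene views can check the angle.

```bash
python3 go.py .359 .336 .25 1.25
```

```text
pose [ 0.6378 -0.0379  0.2562] q [-0.059  0.377  0.098  1.287 -0.     0.042] t 15.1 F [-0.2  0.1 -0.7]
heading y 1.4699 z axis [ 0.005 -0.    -1.   ]
shift [315.  343.9   4.7]
yaw 0.2199 or 0.2199
```

drive_tool:
  increments:
    - {"x":32,"y":34,"z":0,"yaw":0,"hand":1}
    - {"x":32,"y":34,"z":0,"yaw":0,"hand":1}
    - {"x":32,"y":34,"z":0,"yaw":0,"hand":1}
    - {"x":32,"y":34,"z":0,"yaw":0,"hand":1}
    - {"x":32,"y":34,"z":0,"yaw":0,"hand":1}
    - {"x":31,"y":34,"z":0,"yaw":0,"hand":1}
    - {"x":31,"y":35,"z":0,"yaw":0,"hand":1}
    - {"x":31,"y":35,"z":0,"yaw":0,"hand":1}
    - {"x":31,"y":35,"z":0,"yaw":0,"hand":1}
    - {"x":31,"y":35,"z":0,"yaw":0,"hand":1}

```text
time_s: 16.1
eef_pos: [0.3545, 0.3365, 0.252]
tool_rot: [[-0.995, 0.101, -0.002], [0.101, 0.995, -0.002], [0.002, -0.002, -1.0]]
contact_force: [-0.3, 0.5, 0.6]
opening: -0.0002
grasp_force: 0.0
```

drive_tool:
  increments:
    - {"x":0,"y":0,"z":0,"yaw":0.11,"hand":1}
    - {"x":0,"y":0,"z":0,"yaw":0.11,"hand":1}
    - {"x":0,"y":0,"z":0,"yaw":0,"hand":1}

```text
time_s: 16.4
eef_pos: [0.3555, 0.3357, 0.2519]
tool_rot: [[-0.949, 0.314, -0.002], [0.314, 0.949, -0.002], [0.001, -0.003, -1.0]]
contact_force: [-0.9, -0.9, -0.2]
opening: -0.0
grasp_force: 0.0
```

```bash
python3 go.py .359 .336 .122 1.25; python3 - <<'E'
from h import *
t=grab('top');s=grab('scene')
a=cv2.resize(t['img'][160:280,235:395,::-1],(800,600),interpolation=cv2.INTER_CUBIC)
b=cv2.resize(s['img'][225:345,230:390,::-1],(800,600),interpolation=cv2.INTER_CUBIC)
cv2.imwrite('pics/l5.png',np.vstack([cv2.resize(a,(400,300)),cv2.resize(b,(400,300))]).reshape(600,400,3))
for f in(t,s):
    h=cv2.cvtColor(f['img'],cv2.COLOR_RGB2HSV)
    for lo,hi in(((0,150,60),(4,255,255)),((5,90,50),(15,255,220))):
        m=cv2.inRange(h,lo,hi);n,l,st,c=cv2.connectedComponentsWithStats(m)
        for i in range(1,n):
            if st[i][4]>30 and 225<c[i][0]<400 and 150<c[i][1]<345:
                P=np.argwhere(l==i)[:,::-1].astype(np.float32);v=cv2.fitLine(P,2,0,.01,.01).ravel()
                k=(P-v[2:])@v[:2];print(lo[0],st[i][4],(v[2:]+k.min()*v[:2]).round(1),(v[2:]+k.max()*v[:2]).round(1))
E
```

```text
pose [0.3555 0.3357 0.2519] q [ 0.757  0.099 -0.267  1.208 -0.     1.077] t 16.4 F [-0.9 -0.9 -0.2]
heading y 1.251 z axis [-0.002 -0.002 -1.   ]
shift [ -3.4   1.7 129.9]
yaw 0.001 or 0.001
0 89 [246.  208.6] [257. 181.]
0 74 [376.4 194. ] [377.2 223. ]
5 945 [252.8 219.1] [367.2 231.4]
0 119 [246.9 292.2] [256. 248.]
0 96 [356.  325.7] [366.1 288.8]
5 606 [268.1 232.8] [364.3 260. ]
```

View pics/l5.png

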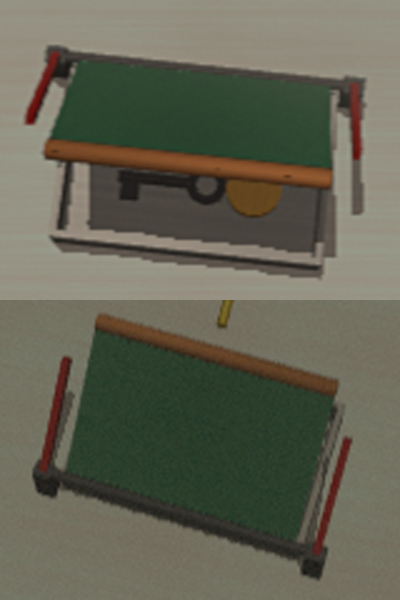

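```bash
python3 - <<'E'
from h import *
t=grab('top');s=grab('scene')
T=lambda a,b:tri(t,a,s,b)
pts={'barL':T((252.8,219.1),(364.3,260)),'barR':T((367.2,231.4),(268.1,232.8)),
'aLt':T((246,208.6),(366.1,288.8)),'aLb':T((257,181),(356,325.7)),'aRt':T((377.2,223),(256,248)),'aRb':T((376.4,194),(246.9,292.2)),
'hL':T((259,180),(354,323)),'hR':T((377,192.8),(249.2,293.8))}
for k,(p,e) in pts.items(): print(k,p.round(4),round(e,4))
g=lambda k:pts[k][0]
bm=(g('barL')+g('barR'))/2;am=(g('aLt')+g('aRt'))/2;ab=(g('aLb')+g('aRb'))/2;hm=(g('hL')+g('hR'))/2
X=np.array([.9937,-.112,0])
an=lambda p,q:(round(float(np.arctan2((p-q)[2],-(p-q)@X)),3),round(float(np.hypot((p-q)[2],(p-q)@X)),4))
H=np.array([.6596,-.0401,.042])
print('bar',bm.round(4),'arm',am,ab)
for n,q in(('H',H),('hm',hm),('armbase',ab)): print(n,'bar',an(bm,q),'arm',an(am,q))
# plane coplanarity via top-view projections of 45deg bar with arms: predicted
for th in(.74,.785,.83):
    B=H-.15*np.cos(th)*X+[0,0,.15*np.sin(th)];A=H-.11*np.cos(.785)*X+[0,0,.11*np.sin(.785)]
    print(th,[np.round(proj(f,B),1).tolist() for f in(t,s)],[np.round(proj(f,A),1).tolist() for f in(t,s)])
print('meas bar',[310,225.25],[316.2,246.4])
E
```

```text
barL [0.5681 0.0809 0.1509] 0.0017
barR [ 0.5455 -0.1333  0.1512] 0.0034
aLt [0.6043 0.1002 0.0921] 0.0095
aLb [0.6761 0.0897 0.0479] 0.0023
aRt [ 0.5695 -0.1569  0.1168] 0.0043
aRb [ 0.6484 -0.1645  0.0475] 0.0028
hL [0.6749 0.0841 0.0582] 0.0021
hR [ 0.6508 -0.1624  0.046 ] 0.0045
bar [ 0.5568 -0.0262  0.151 ] arm [ 0.58692948 -0.02838501  0.10445377] [ 0.66226421 -0.03743734  0.04767788]
H bar (0.81, 0.1505) arm (0.704, 0.0965)
hm bar (0.747, 0.1456) arm (0.599, 0.0928)
armbase bar (0.772, 0.1481) arm (0.642, 0.0948)
0.74 [[311.4, 229.8], [316.0, 245.1]] [[313.6, 215.8], [311.2, 262.9]]
0.785 [[311.6, 226.9], [315.4, 245.7]] [[313.6, 215.8], [311.2, 262.9]]
0.83 [[311.9, 223.8], [314.7, 246.5]] [[313.6, 215.8], [311.2, 262.9]]
meas bar [310, 225.25] [316.2, 246.4]
```

The measured angle is 0.79 to 0.81 rad against a target of 0.785, and the key lies under the cover. That's good enough, so I'll ring the bell.

drive_tool:
  increments:
    - {"x":0,"y":1,"z":30,"yaw":0,"hand":1}
    - {"x":0,"y":0,"z":40,"yaw":0,"hand":1}
    - {"x":0,"y":0,"z":40,"yaw":0,"hand":1}
    - {"x":0,"y":0,"z":20,"yaw":0,"hand":1}
    - {"x":-15,"y":0,"z":0,"yaw":0,"hand":1}
    - {"x":-10,"y":0,"z":0,"yaw":0,"hand":1}
    - {"x":0,"y":0,"z":0,"yaw":0,"hand":1}

```text
time_s: 17.3
eef_pos: [0.3839, 0.3297, 0.1249]
tool_rot: [[-0.948, 0.317, 0.003], [0.317, 0.948, 0.002], [-0.002, 0.003, -1.0]]
contact_force: [-0.4, 0.2, 0.4]
opening: -0.0002
grasp_force: 0.0
```

```bash
python3 go.py .4635 .301 .122; python3 - <<'E'
from h import *
w=grab('wrist');s=env.get_state();R=np.array(s['tool_rot']);
h=cv2.cvtColor(w['img'],cv2.COLOR_RGB2HSV);m=cv2.inRange(h,(0,170,70),(5,255,255));n,l,st,c=cv2.connectedComponentsWithStats(m)
for i in range(1,n):
    if st[i][4]>60:
        a=(c[i]-[w['cx'],w['cy']])/w['fx'];r=np.hypot(*a);d=np.array(w['rotation'])@[*(a/r*np.sin(r)),np.cos(r)]
        p=np.array(w['origin'])+d*(.127-w['origin'][2])/d[2];print(st[i],p.round(4),'tool',(R.T@(p-s['eef_pos'])*1e3).round(1))
E
```

```text
pose [0.3839 0.3297 0.1249] q [ 0.71   0.207 -0.44   0.92  -0.     1.032] t 17.3 F [-0.4  0.2  0.4]
heading y 1.2482 z axis [ 0.003  0.002 -1.   ]
shift [-84.6  -1.9   3. ]
[318 385  11  15 154] [0.4301 0.3149 0.127 ] tool [-49.3   0.7  -2. ]
```

drive_tool:
  increments:
    - {"x":-10,"y":0,"z":0,"yaw":0,"hand":1}
    - {"x":-10,"y":0,"z":0,"yaw":0,"hand":1}
    - {"x":-10,"y":0,"z":0,"yaw":0,"hand":1}
    - {"x":-10,"y":0,"z":0,"yaw":0,"hand":1}
    - {"x":-10,"y":0,"z":0,"yaw":0,"hand":1}
    - {"x":-10,"y":0,"z":0,"yaw":0,"hand":1}
    - {"x":-10,"y":0,"z":0,"yaw":0,"hand":1}
    - {"x":-10,"y":0,"z":0,"yaw":0,"hand":1}
    - {"x":-10,"y":0,"z":0,"yaw":0,"hand":1}
    - {"x":-5,"y":0,"z":0,"yaw":0,"hand":1}

```text
time_s: 18.35
eef_pos: [0.4712, 0.2988, 0.1223]
tool_rot: [[-0.949, 0.316, -0.002], [0.316, 0.949, -0.0], [0.002, -0.001, -1.0]]
contact_force: [-4.8, 2.7, -4.1]
opening: 0.0001
grasp_force: 2.4
```

drive_tool:
  increments:
    - {"x":-3,"y":0,"z":0,"yaw":0,"hand":1}
    - {"x":0,"y":0,"z":0,"yaw":0,"hand":1}

```text
time_s: 18.55
eef_pos: [0.4733, 0.2979, 0.1224]
tool_rot: [[-0.949, 0.315, -0.002], [0.315, 0.949, -0.001], [0.002, -0.002, -1.0]]
contact_force: [-5.4, 1.8, -4.0]
opening: -0.0004
grasp_force: 2.5
```

```bash
python3 - <<'E'
from h import *
s=grab('scene');h=cv2.cvtColor(s['img'],cv2.COLOR_RGB2HSV);m=cv2.inRange(h,(0,170,60),(5,255,255));m[:,:395]=0;n,l,st,c=cv2.connectedComponentsWithStats(m)
o=np.array([.4635,.301,.04]);X=np.array([.949,-.315,0])
for i in range(1,n):
    if st[i][4]>10: print(st[i],c[i].round(1))
for a in(.8,.9,1.0): print(a,np.round(proj(s,o+.1*(np.sin(a-.5236)*X+np.array([0,0,np.cos(a-.5236)]))),1))
E
python3 go.py
```

```text
[458 246  13  13 113] [464.4 252.1]
0.8 [466.  249.7]
0.9 [464.  253.7]
1.0 [461.9 257.8]
pose [0.4732 0.298  0.1225] q [ 0.562  0.307 -0.314  0.953  0.     0.883] t 18.6 F [-4.6  0.8 -4.3]
heading y 1.25 z axis [-0.002 -0.001 -1.   ]
```

drive_tool:
  increments:
    - {"x":-4,"y":0,"z":0,"yaw":0,"hand":1}
    - {"x":-4,"y":0,"z":0,"yaw":0,"hand":1}
    - {"x":0,"y":0,"z":0,"yaw":0,"hand":1}

```text
time_s: 18.9
eef_pos: [0.4805, 0.2955, 0.1227]
tool_rot: [[-0.949, 0.315, -0.002], [0.315, 0.949, -0.001], [0.002, -0.001, -1.0]]
contact_force: [-6.3, 1.6, -3.5]
opening: 0.0001
grasp_force: 2.8
```

drive_tool:
  increments:
    - {"x":-2,"y":0,"z":0,"yaw":0,"hand":1}
    - {"x":0,"y":0,"z":0,"yaw":0,"hand":1}

```text
time_s: 19.1
eef_pos: [0.4821, 0.2949, 0.1226]
tool_rot: [[-0.949, 0.315, -0.002], [0.315, 0.949, -0.001], [0.002, -0.002, -1.0]]
contact_force: [-6.5, 0.9, -4.5]
opening: 0.0001
grasp_force: 3.0
```

drive_tool:
  increments:
    - {"x":-2,"y":0,"z":0,"yaw":0,"hand":1}
    - {"x":0,"y":0,"z":0,"yaw":0,"hand":1}

```text
time_s: 19.3
eef_pos: [0.4838, 0.2943, 0.1225]
tool_rot: [[-0.949, 0.315, -0.003], [0.315, 0.949, -0.001], [0.002, -0.002, -1.0]]
contact_force: [-6.3, 1.2, -3.7]
opening: -0.0003
grasp_force: 3.2
```

drive_tool:
  increments:
    - {"x":-2,"y":0,"z":0,"yaw":0,"hand":1}
    - {"x":0,"y":0,"z":0,"yaw":0,"hand":1}

```text
time_s: 19.5
eef_pos: [0.4846, 0.294, 0.1223]
tool_rot: [[-0.949, 0.314, -0.005], [0.314, 0.949, -0.0], [0.005, -0.002, -1.0]]
contact_force: [-9.4, 2.9, -3.8]
opening: 0.0003
grasp_force: 4.7
```

drive_tool:
  increments:
    - {"x":-2,"y":0,"z":0,"yaw":0,"hand":1}
    - {"x":0,"y":0,"z":0,"yaw":0,"hand":1}

```text
time_s: 19.7
eef_pos: [0.4851, 0.2938, 0.1222]
tool_rot: [[-0.949, 0.314, -0.008], [0.314, 0.949, 0.001], [0.008, -0.001, -1.0]]
contact_force: [-13.4, 5.1, -2.6]
opening: -0.0002
grasp_force: 6.9
```

drive_tool:
  increments:
    - {"x":20,"y":0,"z":0,"yaw":0,"hand":1}
    - {"x":35,"y":0,"z":0,"yaw":0,"hand":1}
    - {"x":45,"y":0,"z":0,"yaw":0,"hand":1}
    - {"x":30,"y":0,"z":-20,"yaw":0,"hand":1}
    - {"x":10,"y":0,"z":-40,"yaw":0,"hand":1}
    - {"x":0,"y":0,"z":-40,"yaw":0,"hand":1}
    - {"x":0,"y":0,"z":0,"yaw":0,"hand":1}
    - {"x":0,"y":0,"z":0,"yaw":0,"hand":1}
    - {"x":0,"y":0,"z":0,"yaw":0,"hand":1}

```text
time_s: 20.6
eef_pos: [0.3567, 0.3373, 0.2229]
tool_rot: [[-0.949, 0.316, 0.001], [0.316, 0.949, -0.0], [-0.001, -0.0, -1.0]]
contact_force: [0.3, 0.2, -0.4]
opening: -0.0001
grasp_force: 0.0
```

```bash
python3 bar.py; python3 - <<'E'
from h import *
t=grab('top');s=grab('scene')
for f in(t,s):
    h=cv2.cvtColor(f['img'],cv2.COLOR_RGB2HSV);m=cv2.inRange(h,(0,180,60),(4,255,255));n,l,st,c=cv2.connectedComponentsWithStats(m)
    print([(c[i].round(1).tolist(),int(st[i][4])) for i in range(1,n) if st[i][4]>30])
    m=cv2.inRange(h,(18,110,60),(32,255,255));n,l,st,c=cv2.connectedComponentsWithStats(m)
    print('gold',[(c[i].round(1).tolist(),int(st[i][4])) for i in range(1,n) if st[i][4]>60])
E
python3 go.py
```

```text
[268 231  97  32 608] [315.7 246.3]
-0.004 [0.123, 0.877]
0 [0.193, 0.807]
0.004 [0.283, 0.717]
[([251.1, 195.6], 76), ([125.2, 300.5], 158)]
gold [([525.4, 236.3], 323), ([506.4, 238.1], 111), ([162.8, 245.6], 114), ([510.3, 285.6], 204), ([316.6, 330.3], 319), ([387.3, 347.6], 208)]
[([477.8, 224.9], 60)]
gold [([154.5, 45.4], 746), ([273.4, 188.9], 105), ([324.9, 210.4], 199), ([161.2, 211.4], 119), ([137.5, 237.8], 494), ([447.2, 283.4], 466)]
pose [0.3562 0.3369 0.2222] q [ 0.758  0.114 -0.319  1.14  -0.     1.079] t 20.75 F [0.1 0.3 0.4]
heading y 1.2496 z axis [-0.001 -0.002 -1.   ]
```

The lever reached its stop (force rose from 6 to 13 N with no further travel) and sprang back to its starting pixels. The cover is holding at about 0.80 rad, and the pencil and doorknob haven't moved, so I'm handing in.

```bash
python3 -c "
from bench import env
print(env.sign_off())"
```

```text
the job is handed in; nothing more can be done
None
```

I handed the job in at about 21 s: the key lies flat in the tray, the cover holds at about 0.80 rad (target 0.785) over it, and the bell lever went to its stop and sprang back; I never touched the mug, coin dish, doorknob or pencil, and the hand-in call gave no verdict.

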